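Load a sprung sanding track

TASK

Load the two aluminium blanks into the sprung holding track so that their tops can be sanded. Draw the follower back by its black knob and park the knob in the side notch of the gate so that it stays there by itself, stand both blanks on the floor of the track between the stop and the follower, one behind the other with their wide sides across the track, then unpark the knob and ease the follower forward until it clamps both blanks against the stop, and let go. Do not let the follower snap forward, do not force the knob against its gate or the blanks into the track, and leave the other things on the bench where they are.

Things in the scene. Friction and masses are not known exactly. Their poses are not given: they have to be found in the camera images.
- track: Fixed steel and aluminium holding track, 60 mm wide. Origin at bench level on its centre line; +y runs along it to the stop, x across, z up. It spans y -80 to +112 mm. Open channel between follower and stop: floor 8 mm above the bench, 43 mm wide between 5 mm walls with tops at 24 mm. Behind it, y -72 to +22 mm, a steel gate plate (top at 46 mm) covers the channel.
- stop_face (a point): Middle of the stop's face towards the follower, at floor level (track frame x 0, y +95, z 8 mm). The stop is a steel block 28 mm wide, 15 mm thick, top 44 mm above the bench.
- notch (a point): Where the knob's stem stands when parked, at the gate plate's top (track frame x -14, y -50, z 46 mm). The gate's slot is L-shaped: a straight run along the centre line, 11 mm wide for the 8 mm stem, and at its rear (-y) end a side notch to -x, 15 mm long along the track. The notch's front edge, at y -46 mm, catches the stem against the spring.
- carriage (a joint): How far the follower is drawn back from closed, 0 to 0.071 m, growing to the track's -y. A spring pushes it to the stop: 4 N at 0 plus 70 N/m (8.5 N at 0.064), damping 14 N s/m. Gap from follower to stop is 6 mm plus this value. From about 0.064 on the stem can go sideways into the notch; parked, it rests at about 0.064.
- follower: Dark steel follower plate, 37 mm wide, 10 mm thick, 10 to 36 mm above the bench; slides along the track and carries the knob on a rod. Origin at bench level on the centre line, at track y = minus the carriage value; its pushing face is 89 mm ahead (+y) of the origin, the knob 14 mm ahead.
- handle (a joint): Sideways place of the knob and stem: 0 on the centre line, growing to the track's -x up to 0.014 m (end of the notch). Light friction of 0.6 N, stays where it is left. Outside the notch the slot keeps it within about 1.5 mm of 0.
- knob: Upright black round knob, 24 mm in diameter, from 58 to 98 mm above the bench, on an 8 mm steel stem that rises through the gate slot. Origin on its axis at bench level; axes as the track's.
- knob_grip (a point): On the knob's axis, 80 mm above the bench, the height to grip.
- blank_a: Aluminium blank, an upright block 40 (x) by 20 (y) by 55 mm (z), about 0.12 kg, with two small bores in its top. Origin at the centre of its underside. Loaded with its 40 mm side across the track; either way round is right.
- blank_b: The other, equal blank: 40 (x) by 20 (y) by 55 mm (z); origin at the centre of its underside.
- sander: Bystander: red air sander standing upright on its pad, 72 mm across at the pad, 120 mm tall, with a 35 mm air nipple at its side. Origin at the centre of its underside.
- flange: Bystander: small aluminium flange, 104 mm across, 30 mm tall. Origin at the centre of its underside.
- file: Bystander: hand file lying flat, about 255 mm long, 20 mm tall; wooden handle towards its -x. Origin at its underside, 30 mm from the handle towards the blade's tip.
Things that resemble listed ones, but are neither listed nor needed, are in the scene too. Several things look just like the track: the one meant starts farthest to the robot's right. Leave any red look-alike of the blank_a alone.

How it is judged (in metres and radians):
On the way, in this order (a step that is already met when the one before it is completed fails the run):
1. the follower is drawn back and its knob parked in the notch, let go (value of joint carriage above 0.06 m and value of joint handle above 0.008 m and contact force between the fingers and knob below 0.2 N), for 0.2 s.
2. both blanks stand on the floor of the track between stop and follower, wide side across, let go, with the knob still parked (value of joint carriage above 0.06 m and value of joint handle above 0.008 m and x of blank_a in the frame of track between -0.003 and 0.003 m and y of blank_a in the frame of track between 0.015 and 0.097 m and z of blank_a in the frame of track between 0.005 and 0.0105 m and angle between each of blank_a, blank_b's own z axis and vertical below 0.08 rad and angle between the y axis of each of blank_a, blank_b and the y axis of track, either way round below 0.1 rad and contact force between the fingers and blank_a below 0.2 N and x of blank_b in the frame of track between -0.003 and 0.003 m and y of blank_b in the frame of track between 0.015 and 0.097 m and z of blank_b in the frame of track between 0.005 and 0.0105 m and contact force between the fingers and blank_b below 0.2 N), for 0.2 s.
At the end, for the whole second after the job is handed in: Both blanks stand on the track floor (3 mm in height and off the centre line, square and upright within 5 degrees), at rest, clamped: follower 31 to 37 mm from closed (34 with both home), pressing a blank with over 3 N; knob within 5 mm of the centre line (value of joint carriage between 0.031 and 0.037 m and value of joint handle below 0.005 m and (contact force between follower and blank_a above 3 N or contact force between follower and blank_b above 3 N) and x of blank_a in the frame of track between -0.003 and 0.003 m and y of blank_a in the frame of track between 0.015 and 0.097 m and z of blank_a in the frame of track between 0.005 and 0.0105 m and angle between each of blank_a, blank_b's own z axis and vertical below 0.08 rad and angle between the y axis of each of blank_a, blank_b and the y axis of track, either way round below 0.1 rad and linear speed of each of blank_a, blank_b below 0.02 m/s and x of blank_b in the frame of track between -0.003 and 0.003 m and y of blank_b in the frame of track between 0.015 and 0.097 m and z of blank_b in the frame of track between 0.005 and 0.0105 m); the robot touches nothing.
It fails at once if the follower snaps forward (faster than 0.4 m/s) (velocity of joint carriage below -0.4 m/s).
It fails at once if the knob's stem is forced against its gate with more than 35 N (contact force between knob and track above 35 N).
It fails at once if a blank is forced against the track with more than 50 N (contact force between any of blank_a, blank_b and track above 50 N).
It fails at once if the sander, flange or file is moved by more than 30 mm or the sander tipped (distance of any of sander, flange, file from where it was at the start of the episode above 0.03 m or angle between sander's own z axis and vertical above 0.5 rad).
It also fails if it takes over 72 s, if anything falls off the work surface, if the arm or the gripper's body presses on something with over 40 N, if the wrist force passes 120 N, or if a joint passes its speed limit or range.

ROBOT

A 6-joint arm with a two-finger parallel gripper is mounted at the origin on the work surface. World frame = base frame: x ahead of the robot, y to its left, z up, the work surface at z = 0. Lengths are in mm, angles in rad, forces in N, time in s.
With the tool pointing down it reaches from about 350 to 875 mm from the base axis. Payload 4.2 kg.
Tool frame: the origin (TCP) lies midway between the tips of the shut fingers; the grasp point (between the pads) lies 19 mm behind it (arm.grip_point_offset is the distance from the TCP to the grasp point, in mm); y points along the fingers, z is the direction in which the jaws open and shut, and the axes are right-handed (so a half turn about y gives the same grasp; the last joint's range is limited). The gripper opens to 85 mm and grips with 20 to 120 N. Pads are 22 mm wide; open, the fingers measure 114 mm over their backs; the gripper's body (76 mm by 85 mm) begins 54 mm behind the grasp point. The pads swing forward as they close: fully open they stand 13 mm farther back than shut.
Start: joints at [1.589, 0.385, 0.008, 0, -1.194, -0.259], TCP at [149.018, 606.954, 231.312] pointing down, gripper open.
Joint ranges: [-3.14, 3.14], [-1.21, 2.06], [-1.07, 1.41], [-3.16, 2.05], [-2.99, -0.16], [-3.1, 3.1]. Speed limits (rad/s): [2.79, 2.79, 3.14, 3.14, 3.14, 3.14].

INTERFACE

Orientations are given as a unit quaternion [x, y, z, w].
In Python, from bench import arm, optics, job_done, spotter gives the robot as it stands.
- The arm moves only by the tool jog_arm, never from a script. Its arguments are lists of equal length, an entry for each row: "translation": the shift along the tool's x, y, z in units of 50 mm (1.0 is 50 mm), a list of three; "rot": the turn, a rotation vector about the tool's x, y, z in units of 8 degrees (1.0 is 8 degrees), a list of three; "gripper": the opening, from 0 (shut) to 1 (fully open). A call has 1 to 20 rows; each row is the pose to reach, as a shift and turn from the pose measured when the call began, along the tool's axes at that moment; what a row does not reach only later rows make up. A row lasts 1/10 s, in which the tool goes at most 50 mm and 8.59 degrees, less where a joint would pass 70% of its speed; a pose out of reach is approached as far as the arm can. A call with a gripper value outside its range is refused whole. The fingers move at their own pace and stop on an object; the grip force is fixed at half the most. Time passes only in rows, so rows that repeat a pose let the fingers close. It gives the time, the measured TCP pose, the force and the opening at its end, in the units of the state.
- arm.read_state(): the state, without advancing time (a new reading comes with each control period).
- optics.get_image(name): name is "side" or "top"; returns a dict with "frame" (480x640x3 uint8, red, green, blue), "mtx" (3x3 intrinsics, pixels), "xyz" and "attitude" of the camera in the world. Camera axes: x right, y down, z forward; pixel columns grow to the right and rows downward; lengths in mm; the calibration is good to about 2 mm. A picture is of the moment at which its call begins. There is no depth.
- job_done(): hands the job in, once; it reports no verdict.
Trained networks look in the newest picture that a camera, given by its name, has taken for a name from the list of things; names that differ only in an ending like _2 or _b are one class to them, and where a whole thing is asked for, a point or a joint stands for the part that bears it (a point fixed in the world has none). Each returns a list of dicts, best first, with "score" (0 to 1); they miss things now and then, are a little off and sometimes report something else, mostly with a low value. They report only what shows in the picture. A call takes as long as a camera call. They do not tell look-alikes from the thing itself.
- spotter.look_for(camera, thing): "centre" ([x, y, z] in mm, in the coordinates of the camera as it stood for that picture, good to about 4 mm: the middle of the surface that is visible of it).
The state is a dict: "clock": time; "joints": joint angles; "joint_vel": joint speeds; "joint_efforts": joint torques, N m; "position": TCP position; "ee_rot": TCP orientation; "contact_force": force on the tool from outside, world axes, zero at the start; "wrist_torque": the same for the moment, N m; "gripper_width": finger opening in mm.
Only numpy, scipy, OpenCV 4.12 (cv2) and the standard library are available. Lean on these libraries where they do the work, as an engineer would, in place of code of your own. Each camera call takes 0.05 s, during which the arm holds its last target. There are 200 camera calls.

## Working session

There is one attempt and no reset: what is moved stays moved. The work goes in short steps, Python scripts to look and compute and a tool call to move; the robot and the scene stay as the last step left them, time stands still between calls to the robot, and variables do not carry over. Pictures are saved under pics/ and viewed, about 8 in all and at most 12, crops included, and the job is handed in when it is done.

Besides the shell and the picture viewer there is one more tool, called after "Request:" by a JSON object that holds its "fn" and its "kwargs". jog_arm: Moves the arm, as the interface text tells. Its arguments: {"type":"object","properties":{"translation":{"type":"array"},"rot":{"type":"array"},"gripper":{"type":"array"}},"required":["translation","rot","gripper"]}

```bash
mkdir -p pics; ls; cat > h.py <<'E'
import numpy as np, cv2
from scipy.spatial.transform import Rotation as R
from bench import arm, optics, spotter
def snap(name, fn=None):
    im=optics.get_image(name)
    if fn: cv2.imwrite('pics/'+fn, im['frame'][:,:,::-1])
    return im
def att(im):
    a=np.array(im['attitude'],float)
    return a if a.shape==(3,3) else R.from_quat(a).as_matrix()
def w(im,c): return att(im)@np.array(c)+np.array(im['xyz'])
def px(im,P):
    c=att(im).T@(np.array(P,float)-np.array(im['xyz'])); q=np.array(im['mtx'])@c; return q[:2]/q[2]
def ray(im,u,v,z):
    d=att(im)@np.linalg.inv(np.array(im['mtx']))@np.array([u,v,1.]); o=np.array(im['xyz']); return o+d*(z-o[2])/d[2]
E
python3 - <<'E'
from h import *
s=arm.read_state(); print(s['clock'],s['position'],s['ee_rot'],s['gripper_width'],arm.grip_point_offset)
for n in ['side','top']:
    im=snap(n,n+'0.png'); print(n,im['xyz'],im['attitude'],im['mtx'])
    for t in ['track','knob','blank_a','follower','sander','flange','file','stop_face','notch']:
        try:
            for d in spotter.look_for(n,t):
                p=w(im,d['centre']); print(t,round(d['score'],2),p.round(0),px(im,p).round(0))
        except Exception as e: print(t,e)
E
```

```text
pics
0.0 [148.89101807 606.38735885 230.20861358] [-0.08494481 -0.70119301  0.7027634   0.08506667] 85.51344343242035 18.700000000000003
side [345.30821338 736.89424267 888.57980366] [-0.15529583  0.91473379 -0.36797345  0.06116245] [[525.9518166    0.         314.1841785 ]
 [  0.         525.9518166  236.96513111]
 [  0.           0.           1.        ]]
track 0.85 [381. 296.  30.] [377. 401.]
track 0.82 [396.  41.  31.] [401. 289.]
track 0.77 [580. -43.  29.] [329. 240.]
knob 0.83 [384. 288.  91.] [380. 379.]
knob 0.62 [399.  41.  88.] [403. 271.]
knob 0.5 [580. -50.  81.] [331. 222.]
blank_a 0.94 [617. 384.  48.] [231. 399.]
blank_a 0.89 [566. 321.  46.] [273. 377.]
blank_a 0.87 [529. 225.  41.] [310. 340.]
blank_a 0.6 [516. 406.  49.] [281. 429.]
follower 0.7 [397.  43.  45.] [401. 286.]
follower 0.7 [383. 293.  38.] [376. 397.]
follower 0.6 [580. -41.  50.] [329. 235.]
sander 0.58 [ 423. -366.   61.] [427. 160.]
flange 0.97 [ 742. -306.   28.] [302. 158.]
file 0.87 [754. 156.  15.] [220. 290.]
stop_face 0.86 [394.  40.  28.] [402. 290.]
stop_face 0.68 [577. -53.  29.] [331. 23
[... 606 characters left out ...]
86. 285.  99.] [185. 324.]
blank_a 0.75 [568. 318.  56.] [179. 245.]
blank_a 0.75 [521. 394.  54.] [146. 264.]
blank_a 0.7 [528. 214.  60.] [222. 261.]
blank_a 0.54 [616. 373.  56.] [157. 225.]
follower 0.88 [381. 325.  37.] [175. 324.]
follower 0.66 [396.  70.  38.] [284. 318.]
follower 0.57 [585. -27.  40.] [325. 238.]
sander 0.85 [ 429. -370.   70.] [475. 304.]
flange 0.73 [ 750. -308.   26.] [438. 172.]
file 0.8 [757. 149.  12.] [254. 171.]
stop_face 0.93 [404.  39.  31.] [297. 314.]
stop_face 0.81 [382. 280.  35.] [195. 324.]
stop_face 0.66 [580. -51.  30.] [335. 240.]
notch 0.81 [400.  35.  29.] [299. 316.]
notch 0.81 [380. 284.  31.] [194. 325.]
notch 0.66 [581. -48.  27.] [334. 240.]
```

```bash
python3 - <<'E'
import cv2
t=cv2.imread('pics/top0.png'); s=cv2.imread('pics/side0.png')
cv2.imwrite('pics/t1.png',cv2.resize(t[150:390,110:430],(800,600),interpolation=cv2.INTER_CUBIC))
cv2.imwrite('pics/s1.png',cv2.resize(s[190:460,150:510],(800,600),interpolation=cv2.INTER_CUBIC))
E
```

```text
(no output)
```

View pics/t1.png

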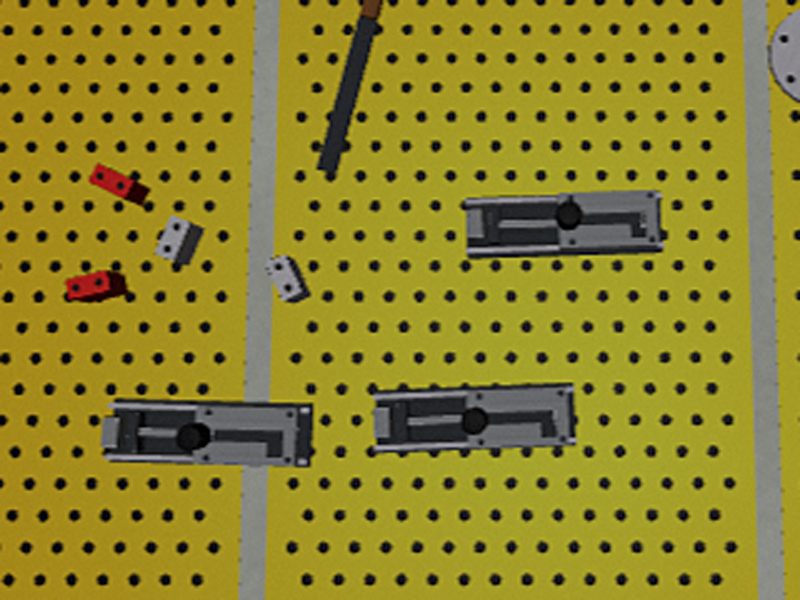

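View pics/s1.png

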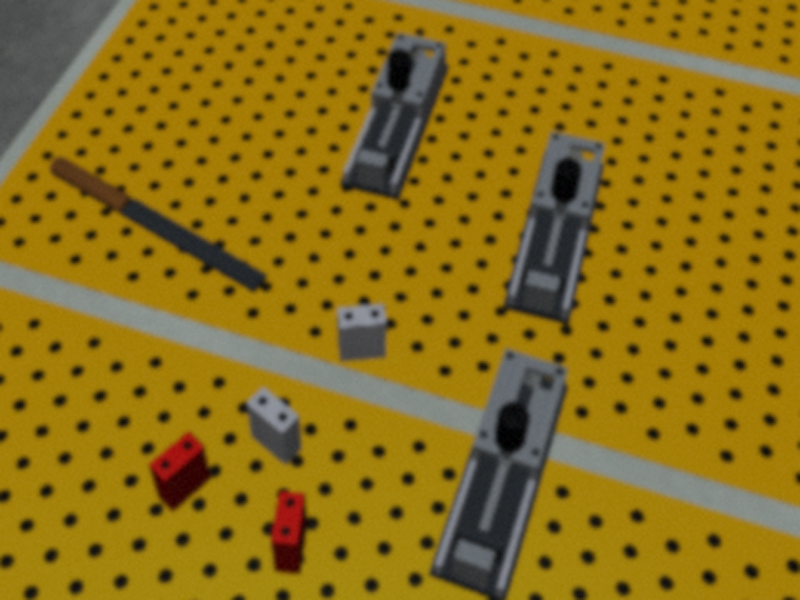

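```bash
cat > fit.py <<'E'
from h import *
from scipy.optimize import minimize
S=4
def box(x0,x1,y0,y1,z0,z1): return np.array([[x,y,z] for x in(x0,x1) for y in(y0,y1) for z in(z0,z1)],float)
def track(c=0,h=0):
    k=[[12*np.cos(a)-h,14-c+12*np.sin(a),z] for a in np.linspace(0,6.28,20) for z in(58,98)]
    return [box(-30,30,-80,112,0,24),box(-30,30,-72,22,0,46),box(-14,14,95,110,0,44),np.array(k)]
BL=[box(-20,20,-10,10,0,55)]
def render(im,boxes,p,roi,zoff=0):
    x0,y0,x1,y1=roi; m=np.zeros(((y1-y0)*S,(x1-x0)*S),np.uint8)
    c,s=np.cos(p[2]),np.sin(p[2]); T=np.array([[c,-s,0],[s,c,0],[0,0,1]])
    A=att(im).T; K=np.array(im['mtx'])
    for b in boxes:
        q=(K@A@((b@T.T+[p[0],p[1],zoff])-np.array(im['xyz'])).T).T
        q=(q[:,:2]/q[:,2:]+.5-[x0,y0])*S-.5
        cv2.fillConvexPoly(m,cv2.convexHull(np.round(q*16).astype(np.int32)),255,shift=4)
    return cv2.resize(m,(x1-x0,y1-y0),interpolation=cv2.INTER_AREA)/255.
def mask(im,roi,seed=None):
    x0,y0,x1,y1=roi; f=cv2.cvtColor(im['frame'],cv2.COLOR_RGB2HSV)[y0:y1,x0:x1]
    s=f[:,:,1].astype(float)
    soft=np.clip((150-s)/60,0,1)
    n,l,st,_=cv2.connectedComponentsWithStats((soft>.3).astype(np.uint8),connectivity=4)
    k=1+np.argmax(st[1:,4]); return soft*cv2.dilate((l==k).astype(np.uint8),np.ones((3,3)))
def fit(ims,boxes,p0,zoff=0,pad=14):
    data=[]
    for im in ims:
        P=np.vstack(boxes); P=P+[p0[0],p0[1],0]
        r=np.hypot(P[:,0]-p0[0],P[:,1]-p0[1]).max()
        T=R.from_euler('z',p0[2]).as_matrix()
        q=np.array([px(im,T@(b)+[p0[0],p0[1],zoff]) for b in np.vstack(boxes)])
        a=np.floor(q.min(0)-pad).astype(int); b=np.ceil(q.max(0)+pad).astype(int)
        roi=(max(a[0],0),max(a[1],0),min(b[0],640),min(b[1],480)); data.append((im,roi,mask(im,roi)))
    f=lambda p:sum(np.abs(render(im,boxes,p,roi,zoff)-m).sum() for im,roi,m in data)
    best=None
    for d in((6,6,.08),(-3,3,-.05)):
        st=best.x if best is not None else np.array(p0,float)
        best=minimize(f,st,method='Nelder-Mead',options=dict(initial_simplex=np.vstack([st]+[st+np.eye(3)[i]*d[i] for i in range(3)]),xatol=.05,fatol=.05,maxiter=300))
    return best.x,best.fun,data
def show(fit_,boxes,fn,zoff=0):
    out=[]
    for im,roi,m in fit_[2]:
        x0,y0,x1,y1=roi; k=min(400/(x1-x0),590/(y1-y0)); g=cv2.resize(np.ascontiguousarray(im['frame'][y0:y1,x0:x1,::-1]),None,fx=k,fy=k,interpolation=cv2.INTER_CUBIC)
        r=cv2.resize(render(im,boxes,fit_[0],roi,zoff),(g.shape[1],g.shape[0]))
        cs,_=cv2.findContours((r>.5).astype(np.uint8),0,1); cv2.drawContours(g,cs,-1,(255,0,255),1)
        out.append(cv2.copyMakeBorder(g,0,590-g.shape[0],0,400-g.shape[1],cv2.BORDER_CONSTANT))
    cv2.imwrite('pics/'+fn,np.hstack(out))
E
python3 - <<'E'
from fit import *
T=snap('top');Sd=snap('side')
for nm,bx,p0 in [('track',track(),(583,-62,-.03)),('A',BL,(566,318,1.)),('B',BL,(528,220,2.))]:
    for ims in([T],[Sd],[T,Sd]):
        best=None
        for dy in ((0,) if nm=='track' else (0,.6,-.6)):
            f=fit(ims,bx,(p0[0],p0[1],p0[2]+dy)); best=f if best is None or f[1]<best[1] else best
        print(nm,best[0].round(3),round(best[1],1))
    show(best,bx,nm+'fit.png')
E
python3 -c "
import cv2,numpy as np
a=[cv2.imread('pics/%sfit.png'%n) for n in('track','A','B')]
a=[a[0][:300]]+[cv2.resize(i[:,:],(400,295)) for i in a[1:]]
cv2.imwrite('pics/fits.png',np.vstack([a[0],np.hstack(a[1:])]))"
```

```text
track [ 5.84719e+02 -6.84600e+01  4.60000e-02] 211.6
track [ 5.85344e+02 -7.12770e+01  6.20000e-02] 271.5
track [ 5.84735e+02 -6.85480e+01  5.20000e-02] 498.1
A [ 5.67722e+02  3.20571e+02 -3.73000e-01] 21.9
A [ 5.70040e+02  3.18071e+02 -3.47000e-01] 87.4
A [567.306 319.756   2.737] 92.4
B [532.601 227.656   2.014] 412.9
B [479.227 285.308   1.462] 465.4
B [529.968 238.771   1.896] 1186.0
```

View pics/fits.png

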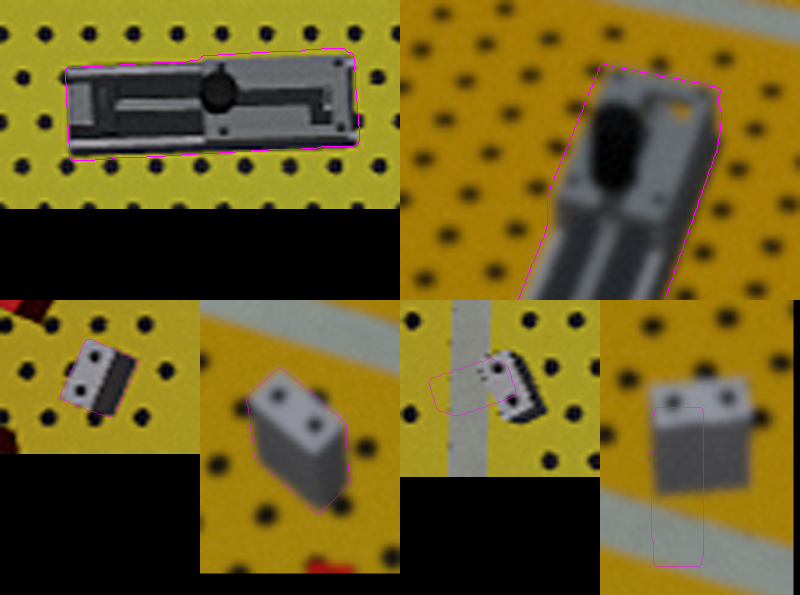

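```bash
cat > go.py <<'E'
from h import *
TR=(584.7,-68.9,.052)
def tw(x,y,z=0,tr=TR):
    c,s=np.cos(tr[2]),np.sin(tr[2]); return np.array([tr[0]+c*x-s*y,tr[1]+s*x+c*y,z])
def go(P,psi,s=None,extra=()):
    s=s or arm.read_state(); R0=R.from_quat(s['ee_rot']).as_matrix()
    best=None
    for q in(psi,psi+np.pi):
        z=np.array([np.cos(q),np.sin(q),0]); y=np.array([0,0,-1.]); Rt=np.c_[np.cross(y,z),y,z]
        rv=R.from_matrix(R0.T@Rt).as_rotvec()
        if best is None or np.linalg.norm(rv)<np.linalg.norm(best): best=rv
    t=R0.T@(np.array(P)-s['position'])
    print('T',(t/50).round(3).tolist(),'R',(np.degrees(best)/8).round(3).tolist(),'| clock',s['clock'],'pos',np.round(s['position'],1),'F',np.round(s['contact_force'],1),'w',round(s['gripper_width'],1))
E
python3 - <<'E'
from go import *; from fit import *
print(R.from_quat(arm.read_state()['ee_rot']).as_matrix().round(3).tolist())
go(tw(0,14,160),TR[2]+np.pi/2)
import fit
T=snap('top');Sd=snap('side')
def mk(im,roi,seed=None):
    x0,y0,x1,y1=roi; f=im['frame'][y0:y1,x0:x1].astype(float); hs=cv2.cvtColor(im['frame'],cv2.COLOR_RGB2HSV)[y0:y1,x0:x1]
    soft=np.clip((150-hs[:,:,1].astype(float))/60,0,1); return soft
fit.mask=mk
for ims,pad in(([T],3),([Sd],3),([T,Sd],3)):
    best=None
    for dy in(0,.2,-.2):
        f=fit.fit(ims,BL,(530,220,.42+dy),pad=pad); best=f if best is None or f[1]<best[1] else best
    print(best[0].round(3),round(best[1],1))
show(best,BL,'B2.png')
g=cv2.imread('pics/B2.png'); cv2.imwrite('pics/B2.png',g)
E
```

```text
[[-0.971, 0.0, -0.238], [0.238, -0.0, -0.971], [-0.0, -1.0, 0.0]]
T [-11.605, 1.426, 10.782] R [-0.0, -2.096, -0.0] | clock 1.1 pos [149.  607.  231.3] F [-0.8  0.1  0. ] w 85.7
[5.33782e+02 2.32201e+02 2.40000e-02] 194.8
[5.29746e+02 2.11779e+02 4.27000e-01] 95.6
[5.29024e+02 2.13864e+02 4.40000e-01] 347.9
```

View pics/B2.png

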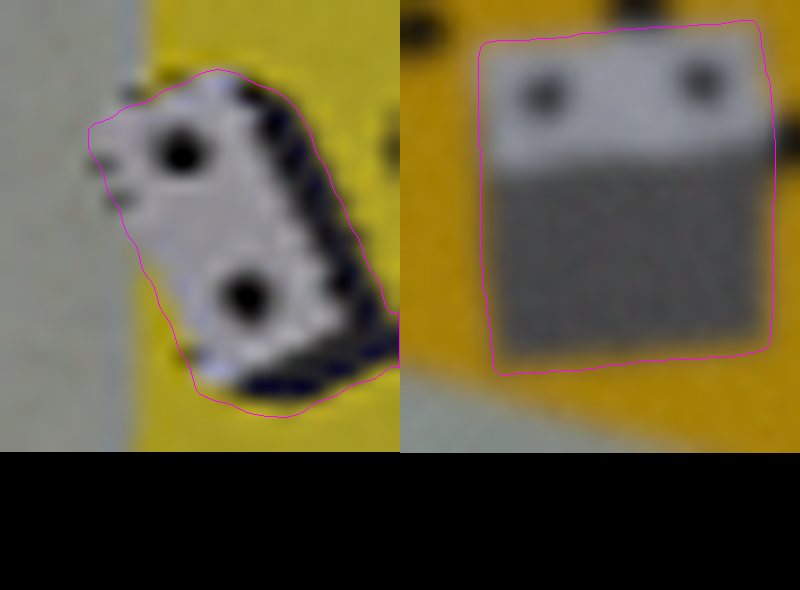

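Request:
{"fn": "jog_arm", "kwargs": {"translation": [[-11.6, 1.4, 10.8], [-11.6, 1.4, 10.8], [-11.6, 1.4, 10.8], [-11.6, 1.4, 10.8], [-11.6, 1.4, 10.8], [-11.6, 1.4, 10.8], [-11.6, 1.4, 10.8], [-11.6, 1.4, 10.8], [-11.6, 1.4, 10.8], [-11.6, 1.4, 10.8], [-11.6, 1.4, 10.8], [-11.6, 1.4, 10.8], [-11.6, 1.4, 10.8], [-11.6, 1.4, 10.8], [-11.6, 1.4, 10.8], [-11.6, 1.4, 10.8], [-11.6, 1.4, 10.8], [-11.6, 1.4, 10.8], [-11.6, 1.4, 10.8], [-11.6, 1.4, 10.8]], "rot": [[0, -2.1, 0], [0, -2.1, 0], [0, -2.1, 0], [0, -2.1, 0], [0, -2.1, 0], [0, -2.1, 0], [0, -2.1, 0], [0, -2.1, 0], [0, -2.1, 0], [0, -2.1, 0], [0, -2.1, 0], [0, -2.1, 0], [0, -2.1, 0], [0, -2.1, 0], [0, -2.1, 0], [0, -2.1, 0], [0, -2.1, 0], [0, -2.1, 0], [0, -2.1, 0], [0, -2.1, 0]], "gripper": [0.42, 0.42, 0.42, 0.42, 0.42, 0.42, 0.42, 0.42, 0.42, 0.42, 0.42, 0.42, 0.42, 0.42, 0.42, 0.42, 0.42, 0.42, 0.42, 0.42]}}

```text
clock: 3.2
position: [583.1, -54.7, 161.8]
ee_rot: [-0.019, 0.707, -0.707, 0.019]
contact_force: [0.5, 0.4, 0.4]
gripper_width: 35.7
```

```bash
python3 - <<'E'
from go import *
go(tw(0,14,58),TR[2]+np.pi/2)
E
```

```text
T [-0.015, 2.076, 0.006] R [0.001, 0.016, -0.004] | clock 3.2 pos [583.1 -54.7 161.8] F [0.5 0.4 0.4] w 35.7
```

Request:
{"fn": "jog_arm", "kwargs": {"translation": [[0, 0.7, 0], [0, 1.2, 0], [0, 1.5, 0], [0, 1.8, 0], [0, 2.06, 0], [0, 2.06, 0]], "rot": [[0, 0, 0], [0, 0, 0], [0, 0, 0], [0, 0, 0], [0, 0, 0], [0, 0, 0]], "gripper": [0.42, 0.42, 0.42, 0.42, 0.42, 0.42]}}

```text
clock: 3.8
position: [581.8, -53.9, 57.3]
ee_rot: [0.021, -0.707, 0.707, -0.019]
contact_force: [-0.1, -0.5, -0.3]
gripper_width: 35.6
```

```bash
python3 - <<'E'
from go import *
T=snap('top','k.png');S=snap('side','k2.png')
go(tw(0,14,58),TR[2]+np.pi/2)
s=S['frame'][150:290,250:410,::-1]; t=T['frame'][180:300,260:400,::-1]
cv2.imwrite('pics/k3.png',np.hstack([cv2.resize(s,(400,350),interpolation=2),cv2.resize(t,(400,350),interpolation=2)]))
E
```

```text
T [-0.01, 0.025, 0.016] R [-0.0, 0.024, -0.008] | clock 3.9 pos [583.4 -54.1  59.3] F [-0.2 -0.  -0.2] w 36.0
```

View pics/k3.png

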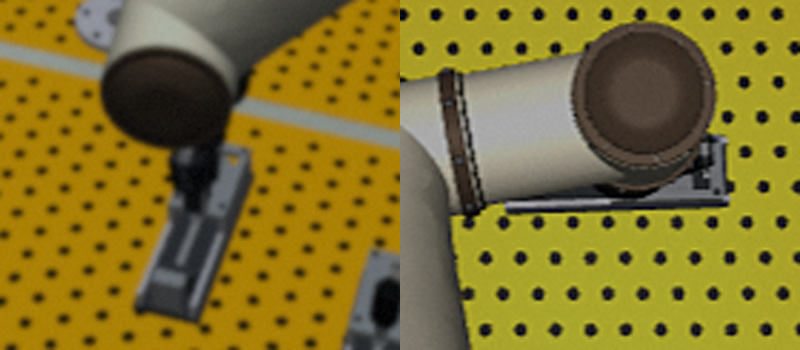

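Request:
{"fn": "jog_arm", "kwargs": {"translation": [[0, 0, 0.05], [0, 0, 0.1], [0, 0, 0.15], [0, 0, 0.2], [0, 0, 0.25], [0, 0, 0.3], [0, 0, 0.35], [0, 0, 0.4], [0, 0, 0.4]], "rot": [[0, 0, 0], [0, 0, 0], [0, 0, 0], [0, 0, 0], [0, 0, 0], [0, 0, 0], [0, 0, 0], [0, 0, 0], [0, 0, 0]], "gripper": [0.42, 0.42, 0.42, 0.42, 0.42, 0.42, 0.42, 0.42, 0.42]}}

```text
clock: 4.8
position: [584.9, -74.0, 59.7]
ee_rot: [-0.019, 0.707, -0.707, 0.02]
contact_force: [-0.4, 4.8, 3.4]
gripper_width: 35.7
```

```bash
python3 - <<'E'
from go import *
for i in range(3):
    snap('side'); go(tw(0,14-20,58),TR[2]+np.pi/2)
im=snap('side','k4.png')
for d in spotter.look_for('side','knob'): print(d['score'],w(im,d['centre']),px(im,w(im,d['centre'])))
for d in spotter.look_for('side','follower'): print(d['score'],w(im,d['centre']),px(im,w(im,d['centre'])))
E
```

```text
T [-0.0, 0.032, 0.019] R [0.002, 0.024, -0.015] | clock 4.85 pos [584.9 -73.9  59.6] F [-1.7  5.2  3.8] w 35.7
T [-0.0, 0.032, 0.02] R [0.001, 0.025, -0.016] | clock 4.9 pos [584.9 -73.9  59.6] F [-0.2  4.5  3.5] w 35.7
T [-0.0, 0.03, 0.019] R [0.001, 0.025, -0.015] | clock 4.95 pos [584.9 -73.9  59.5] F [-0.2  5.1  4.5] w 36.1
0.88 [384.87098759 285.79681584  92.21485064] [379.53913796 377.37056599]
0.71 [399.05101158  40.88241271  85.32848297] [402.78034012 271.72054145]
0.93 [382.94744404 292.40980539  33.79620336] [376.5842685  397.70133352]
0.87 [396.01276899  41.70479732  44.27981958] [401.66352025 285.32570629]
0.74 [577.5206752    2.12209584  30.7690933 ] [323.54112742 254.2640757 ]
```

Request:
{"fn": "jog_arm", "kwargs": {"translation": [[0, 0.0, 0.1], [0, 0.0, 0.2], [0, 0.0, 0.3], [0, 0.0, 0.4], [0, 0.0, 0.5], [0, 0.0, 0.6], [0, 0.0, 0.7], [0, 0.0, 0.8], [0, 0.0, 0.9], [0, 0.0, 1.0], [0, 0, 1.05], [0, 0, 1.09], [0, 0, 1.09]], "rot": [[0, 0, 0], [0, 0, 0], [0, 0, 0], [0, 0, 0], [0, 0, 0], [0, 0, 0], [0, 0, 0], [0, 0, 0], [0, 0, 0], [0, 0, 0], [0, 0, 0], [0, 0, 0], [0, 0, 0]], "gripper": [0.42, 0.42, 0.42, 0.42, 0.42, 0.42, 0.42, 0.42, 0.42, 0.42, 0.42, 0.42, 0.42]}}

```text
clock: 6.4
position: [586.7, -127.6, 59.3]
ee_rot: [-0.02, 0.707, -0.706, 0.019]
contact_force: [-2.2, 8.9, 5.5]
gripper_width: 35.8
```

```bash
python3 - <<'E'
from go import *
S=snap('side','k5.png')
go(tw(0,-59.5,60),TR[2]+np.pi/2)
a=cv2.imread('pics/k4.png')[150:290,250:410];s=cv2.imread('pics/k5.png')[150:290,250:410]
cv2.imwrite('pics/k6.png',np.hstack([cv2.resize(i,(400,350),interpolation=2) for i in(a,s)]))
for d in spotter.look_for('side','follower'): print(d['score'],w(S,d['centre']))
E
```

```text
T [-0.021, -0.012, 0.016] R [0.009, 0.025, 0.005] | clock 6.45 pos [ 586.7 -127.6   59.4] F [-2.5  8.6  5.8] w 36.1
0.87 [383.37610197 292.11454588  36.96938382]
0.6 [582.00199835 -45.9788885   31.02018902]
0.57 [394.84536936  43.84023902  44.47234711]
```

View pics/k6.png

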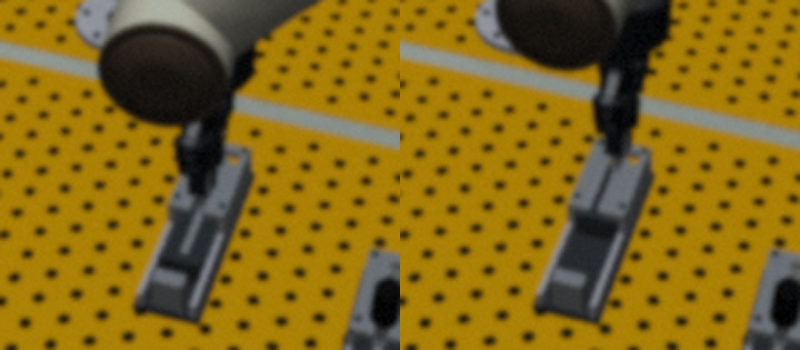

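Request:
{"fn": "jog_arm", "kwargs": {"translation": [[0.05, 0, 0.01], [0.1, 0, 0.01], [0.15, 0, 0.01], [0.2, 0, 0.01], [0.25, 0, 0.01], [0.29, 0, 0.01], [0.29, 0, 0.01]], "rot": [[0, 0, 0], [0, 0, 0], [0, 0, 0], [0, 0, 0], [0, 0, 0], [0, 0, 0], [0, 0, 0]], "gripper": [0.42, 0.42, 0.42, 0.42, 0.42, 0.42, 0.42]}}

```text
clock: 7.2
position: [572.5, -127.7, 59.4]
ee_rot: [-0.02, 0.708, -0.706, 0.02]
contact_force: [-0.2, 8.8, 4.1]
gripper_width: 35.9
```

```bash
python3 - <<'E'
from go import *
S=snap('side','k7.png')
go(tw(-13,-59.5,60),TR[2]+np.pi/2)
snap('side');go(tw(-13,-59.5,60),TR[2]+np.pi/2)
E
```

```text
T [-0.044, -0.013, 0.028] R [0.017, 0.027, -0.001] | clock 7.25 pos [ 572.5 -127.7   59.4] F [0.4 9.7 5. ] w 35.8
T [-0.044, -0.013, 0.028] R [0.017, 0.027, -0.001] | clock 7.3 pos [ 572.5 -127.7   59.4] F [0.2 9.1 4.2] w 35.5
```

Request:
{"fn": "jog_arm", "kwargs": {"translation": [[0, 0, -0.02], [0, 0, -0.05], [0, 0, -0.08], [0, 0, -0.11], [0, 0, -0.13], [0, 0, -0.13]], "rot": [[0, 0, 0], [0, 0, 0], [0, 0, 0], [0, 0, 0], [0, 0, 0], [0, 0, 0]], "gripper": [0.42, 0.42, 0.42, 0.42, 0.42, 0.42]}}

```text
clock: 7.9
position: [571.7, -121.7, 58.9]
ee_rot: [-0.02, 0.708, -0.706, 0.019]
contact_force: [-0.0, -0.2, -0.1]
gripper_width: 35.8
```

```bash
python3 - <<'E'
from go import *
S=snap('side','k8.png')
go(tw(-13,-52.5,60),TR[2]+np.pi/2)
snap('side');go(tw(-13,-52.5,60),TR[2]+np.pi/2)
E
```

```text
T [-0.051, -0.018, 0.01] R [0.015, 0.024, 0.005] | clock 7.95 pos [ 571.9 -121.6   59.1] F [ 0.5 -0.4  0. ] w 36.0
T [-0.049, -0.017, 0.011] R [0.015, 0.025, 0.003] | clock 8.0 pos [ 572.  -121.6   59.2] F [ 0.3 -1.3  0. ] w 36.2
```

Request:
{"fn": "jog_arm", "kwargs": {"translation": [[0, -0.4, 0], [0, -1, 0], [0, -1.8, 0], [0, -2.4, 0]], "rot": [[0, 0, 0], [0, 0, 0], [0, 0, 0], [0, 0, 0]], "gripper": [0.42, 0.42, 0.42, 0.6]}}

```text
clock: 8.4
position: [572.4, -122.2, 181.5]
ee_rot: [-0.019, 0.707, -0.706, 0.02]
contact_force: [-0.0, 0.5, -1.4]
gripper_width: 48.7
```

```bash
python3 - <<'E'
from go import *
go([529,213,130],.435)
E
```

```text
T [0.497, 1.038, -6.741] R [0.015, 8.532, -0.002] | clock 8.4 pos [ 572.4 -122.2  181.5] F [-0.   0.5 -1.4] w 48.7
```

Request:
{"fn": "jog_arm", "kwargs": {"translation": [[0.5, 0.5, -6.74], [0.5, 0.5, -6.74], [0.5, 0.5, -6.74], [0.5, 0.5, -6.74], [0.5, 0.5, -6.74], [0.5, 0.5, -6.74], [0.5, 0.5, -6.74], [0.5, 1.04, -6.74], [0.5, 1.04, -6.74], [0.5, 1.04, -6.74], [0.5, 1.04, -6.74], [0.5, 1.04, -6.74]], "rot": [[0, 8.53, 0], [0, 8.53, 0], [0, 8.53, 0], [0, 8.53, 0], [0, 8.53, 0], [0, 8.53, 0], [0, 8.53, 0], [0, 8.53, 0], [0, 8.53, 0], [0, 8.53, 0], [0, 8.53, 0], [0, 8.53, 0]], "gripper": [1, 1, 1, 1, 1, 1, 1, 1, 1, 1, 1, 1]}}

```text
clock: 9.6
position: [529.3, 212.6, 130.5]
ee_rot: [0.38, 0.597, -0.595, -0.38]
contact_force: [-0.0, -0.1, -0.0]
gripper_width: 85.5
```

```bash
python3 - <<'E'
from go import *; from fit import *
T=snap('top','p.png');S=snap('side','p2.png')
go([529,213,22],.435)
for k in [(64,13),(64,7),(64,0),(0,0)]:
  try:
    for ims in([S],):
        f=fit(ims,track(*k),TR); print(k,f[0].round(3),round(f[1],1))
  except Exception as e: print(e)
s=cv2.imread('pics/p2.png')[150:290,250:410];t=cv2.imread('pics/p.png')[180:300,270:407]
cv2.imwrite('pics/p3.png',np.hstack([cv2.resize(i,(400,350),interpolation=2) for i in(s,t)]))
E
```

```text
T [0.009, 2.17, 0.007] R [0.021, -0.0, 0.008] | clock 9.7 pos [529.3 212.5 130.5] F [1.1 0.9 0.6] w 85.3
(64, 13) [ 5.68856e+02 -4.34790e+01 -4.18000e-01] 5622.1
(64, 7) [ 5.69248e+02 -4.39060e+01 -4.27000e-01] 5683.9
(64, 0) [ 5.68963e+02 -4.44900e+01 -4.15000e-01] 5684.2
(0, 0) [562.463 -18.832  -0.727] 5033.3
```

View pics/p3.png

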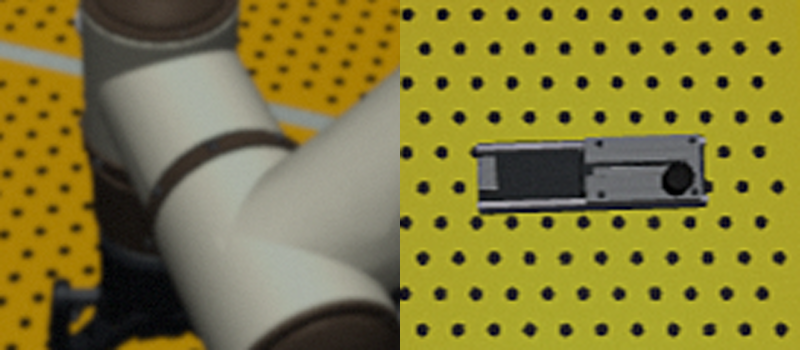

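Request:
{"fn": "jog_arm", "kwargs": {"translation": [[0, 0.8, 0], [0, 1.4, 0], [0, 1.9, 0], [0, 2.22, 0], [0, 2.22, 0], [0, 2.22, 0], [0, 2.22, 0], [0, 2.22, 0], [0, 2.22, 0], [0, 2.22, 0], [0, 2.22, 0]], "rot": [[0, 0, 0], [0, 0, 0], [0, 0, 0], [0, 0, 0], [0, 0, 0], [0, 0, 0], [0, 0, 0], [0, 0, 0], [0, 0, 0], [0, 0, 0], [0, 0, 0]], "gripper": [1, 1, 1, 1, 1, 0.3, 0.3, 0.3, 0.3, 0.3, 0.3]}}

```text
clock: 10.8
position: [530.4, 213.3, 21.0]
ee_rot: [0.381, 0.598, -0.594, -0.379]
contact_force: [0.4, -0.3, 5.6]
gripper_width: 39.0
```

```bash
python3 - <<'E'
from go import *
go(tw(0,82,160),TR[2])
E
```

```text
T [-4.052, -2.789, 0.768] R [0.038, 2.748, 0.016] | clock 10.8 pos [530.4 213.3  21. ] F [ 0.4 -0.3  5.6] w 39.0
```

Request:
{"fn": "jog_arm", "kwargs": {"translation": [[0, -0.8, 0], [0, -1.8, 0], [-4.05, -2.2, 0.77], [-4.05, -2.2, 0.77], [-4.05, -2.2, 0.77], [-4.05, -2.2, 0.77], [-4.05, -1.8, 0.77], [-4.05, -1.8, 0.77], [-4.05, -1.8, 0.77]], "rot": [[0, 0, 0], [0, 0, 0], [0, 2.75, 0], [0, 2.75, 0], [0, 2.75, 0], [0, 2.75, 0], [0, 2.75, 0], [0, 2.75, 0], [0, 2.75, 0]], "gripper": [0.3, 0.3, 0.3, 0.3, 0.3, 0.3, 0.3, 0.3, 0.3]}}

```text
clock: 11.7
position: [579.8, 13.2, 109.9]
ee_rot: [0.487, 0.514, -0.511, -0.487]
contact_force: [-0.8, 0.5, -0.5]
gripper_width: 39.6
```

```bash
python3 - <<'E'
from go import *
T=snap('top','q.png');S=snap('side','q2.png')
go(tw(0,82,60),TR[2])
print(arm.read_state()['wrist_torque'])
s=S['frame'][190:310,260:420,::-1]
cv2.imwrite('pics/q3.png',cv2.resize(s,(800,600),interpolation=2))
E
```

```text
T [-0.028, 1.018, 0.01] R [0.036, 0.01, 0.023] | clock 11.8 pos [580.6  14.3 110.9] F [ 0.5  0.6 -1.5] w 39.1
[0.04024531 0.02370732 0.03009166]
```

View pics/q3.png

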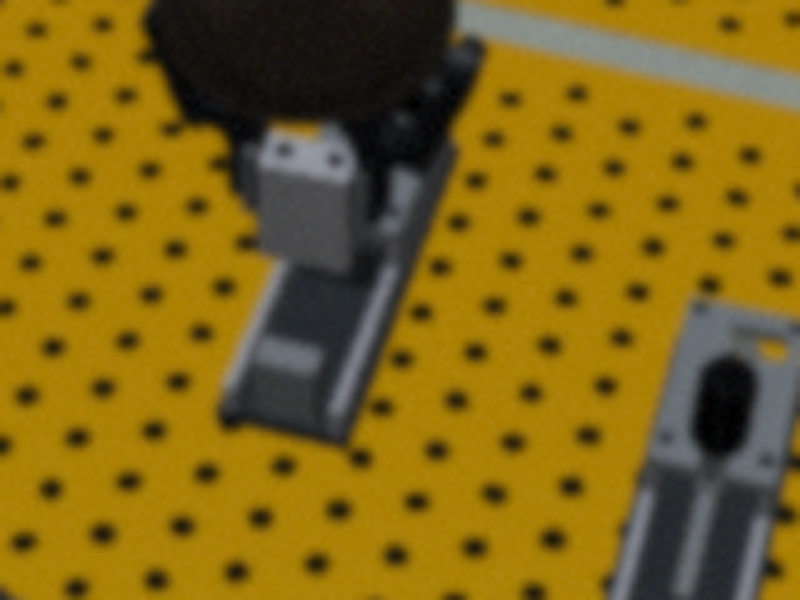

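Request:
{"fn": "jog_arm", "kwargs": {"translation": [[-0.03, 0.4, 0], [-0.03, 0.8, 0], [-0.03, 1.1, 0], [-0.03, 1.16, 0], [-0.03, 1.16, 0]], "rot": [[0, 0, 0], [0, 0, 0], [0, 0, 0], [0, 0, 0], [0, 0, 0]], "gripper": [0.3, 0.3, 0.3, 0.3, 0.3]}}

```text
clock: 12.3
position: [581.1, 14.0, 53.1]
ee_rot: [0.486, 0.516, -0.512, -0.486]
contact_force: [0.4, 0.7, -1.5]
gripper_width: 39.3
```

```bash
python3 - <<'E'
from go import *; from fit import box
S=snap('side','r2.png')
s=arm.read_state(); go(tw(0,82,29),TR[2],s)
K=5; x0,y0=270,205
g=cv2.resize(S['frame'][y0:y0+110,x0:x0+150,::-1],None,fx=K,fy=K,interpolation=2)
def ln(pts,col):
    q=np.array([(px(S,p)+.5-[x0,y0])*K-.5 for p in pts]); cv2.polylines(g,[np.round(q).astype(int)],False,col,1,cv2.LINE_AA)
def tl(p,col): ln([tw(*i) for i in p],col)
for x in(-30,-21.5,21.5,30): tl([(x,22,24),(x,112,24)],(255,0,255))
tl([(-30,112,24),(30,112,24),(30,112,0),(-30,112,0),(-30,112,24)],(255,0,255))
tl([(-14,110,44),(14,110,44),(14,95,44),(-14,95,44),(-14,110,44)],(255,0,255))
z=np.array(s['position'])[2]-21; P=s['position']
c,sn=np.cos(TR[2]),np.sin(TR[2])
b=lambda x,y,h:[P[0]+c*x-sn*y,P[1]+sn*x+c*y,z+h]
ln([b(-20,10,0),b(20,10,0),b(20,10,55),b(-20,10,55),b(-20,10,0)],(0,255,0)); ln([b(-20,10,55),b(-20,-10,55),b(20,-10,55),b(20,10,55)],(0,255,0))
cv2.imwrite('pics/r3.png',g)
E
```

```text
T [-0.018, 0.496, 0.029] R [0.047, 0.022, 0.023] | clock 12.35 pos [581.7  13.9  53.8] F [ 0.6  0.3 -1.2] w 39.4
```

View pics/r3.png

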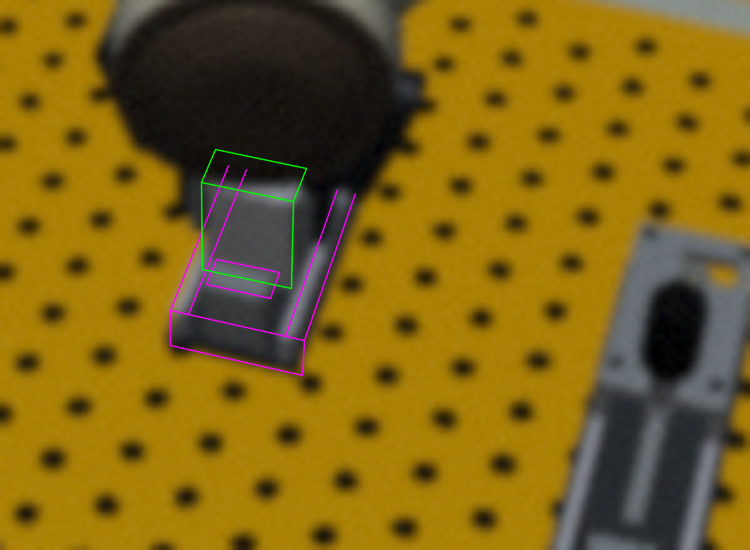

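Request:
{"fn": "jog_arm", "kwargs": {"translation": [[-0.02, 0.06, 0.02], [-0.02, 0.12, 0.02], [-0.02, 0.15, 0.02], [-0.02, 0.18, 0.02], [-0.02, 0.2, 0.02], [-0.02, 0.22, 0.02]], "rot": [[0.04, 0, 0.02], [0.04, 0, 0.02], [0.04, 0, 0.02], [0.04, 0, 0.02], [0.04, 0, 0.02], [0.04, 0, 0.02]], "gripper": [0.3, 0.3, 0.3, 0.3, 0.3, 0.3]}}

```text
clock: 12.95
position: [581.3, 12.9, 43.9]
ee_rot: [0.486, 0.514, -0.513, -0.485]
contact_force: [-0.3, -0.1, -0.8]
gripper_width: 39.2
```

```bash
python3 - <<'E'
from go import *
snap('side'); go(tw(0,82,29),TR[2])
E
```

```text
T [0.001, 0.287, 0.022] R [0.021, 0.023, 0.005] | clock 13.0 pos [581.5  13.   43.3] F [ 1.  -0.5 -0.7] w 38.9
```

Request:
{"fn": "jog_arm", "kwargs": {"translation": [[0, 0.02, 0.0], [0, 0.04, 0], [0, 0.06, 0], [0, 0.08, 0], [0, 0.1, 0], [0, 0.1, 0]], "rot": [[0.02, 0.02, 0], [0.02, 0.02, 0], [0.02, 0.02, 0], [0.02, 0.02, 0], [0.02, 0.02, 0], [0.02, 0.02, 0]], "gripper": [0.3, 0.3, 0.3, 0.3, 0.3, 0.3]}}

```text
clock: 13.6
position: [581.6, 13.0, 38.1]
ee_rot: [0.487, 0.513, -0.513, -0.487]
contact_force: [1.1, 0.1, -1.2]
gripper_width: 39.4
```

```bash
python3 - <<'E'
from go import *
snap('side'); go(tw(0,82,29),TR[2])
E
```

```text
T [0.001, 0.184, 0.023] R [0.002, 0.002, 0.006] | clock 13.65 pos [581.6  13.   38.2] F [ 1.4 -0.  -2.2] w 39.0
```

Request:
{"fn": "jog_arm", "kwargs": {"translation": [[0, 0.03, 0.0], [0, 0.06, 0], [0, 0.09, 0], [0, 0.12, 0], [0, 0.14, 0], [0, 0.155, 0], [0, 0.155, 0]], "rot": [[0, 0, 0], [0, 0, 0], [0, 0, 0], [0, 0, 0], [0, 0, 0], [0, 0, 0], [0, 0, 0]], "gripper": [0.3, 0.3, 0.3, 0.3, 0.3, 0.3, 0.3]}}

```text
clock: 14.35
position: [581.6, 13.0, 30.3]
ee_rot: [0.487, 0.513, -0.513, -0.487]
contact_force: [0.6, -0.3, -1.4]
gripper_width: 39.4
```

```bash
python3 - <<'E'
from go import *
snap('side'); go(tw(0,82,29),TR[2])
E
```

```text
T [0.001, 0.026, 0.023] R [0.002, 0.002, 0.006] | clock 14.4 pos [581.6  13.   30.3] F [ 1.2  0.2 -0.8] w 39.3
```

Request:
{"fn": "jog_arm", "kwargs": {"translation": [[0, 0.01, 0.0], [0, 0.02, 0], [0, 0.03, 0], [0, 0.035, 0], [0, 0.035, 0]], "rot": [[0, 0, 0], [0, 0, 0], [0, 0, 0], [0, 0, 0], [0, 0, 0]], "gripper": [0.3, 0.3, 0.3, 0.3, 0.3]}}

```text
clock: 14.9
position: [581.6, 13.0, 29.0]
ee_rot: [0.487, 0.513, -0.513, -0.487]
contact_force: [-1.0, -0.6, 3.4]
gripper_width: 39.2
```

```bash
python3 - <<'E'
from go import *
snap('side'); go(tw(0,82,29),TR[2])
E
```

```text
T [0.001, -0.001, 0.024] R [0.003, 0.003, 0.005] | clock 14.95 pos [581.6  13.   28.9] F [-1.3 -0.1  2.9] w 39.4
```

Request:
{"fn": "jog_arm", "kwargs": {"translation": [[0, 0, 0], [0, 0, 0], [0, 0, 0], [0, 0, 0], [0, 0, 0], [0, -0.5, 0], [0, -1.2, 0], [0, -2, 0]], "rot": [[0, 0, 0], [0, 0, 0], [0, 0, 0], [0, 0, 0], [0, 0, 0], [0, 0, 0], [0, 0, 0], [0, 0, 0]], "gripper": [0.55, 0.7, 1, 1, 1, 1, 1, 1]}}

```text
clock: 15.75
position: [580.6, 12.7, 128.9]
ee_rot: [-0.486, -0.512, 0.514, 0.487]
contact_force: [2.2, -0.4, 1.2]
gripper_width: 85.7
```

```bash
python3 - <<'E'
from go import *
go([567.6,319.8,130],-.385)
E
```

```text
T [6.147, -0.021, -0.061] R [-0.02, 3.132, -0.004] | clock 15.75 pos [580.6  12.7 128.9] F [ 2.2 -0.4  1.2] w 85.7
```

Request:
{"fn": "jog_arm", "kwargs": {"translation": [[6.15, -0.02, -0.06], [6.15, -0.02, -0.06], [6.15, -0.02, -0.06], [6.15, -0.02, -0.06], [6.15, -0.02, -0.06], [6.15, -0.02, -0.06], [6.15, -0.02, -0.06], [6.15, -0.02, -0.06], [6.15, 0, -0.06], [6.15, 0, -0.06]], "rot": [[0, 3.13, 0], [0, 3.13, 0], [0, 3.13, 0], [0, 3.13, 0], [0, 3.13, 0], [0, 3.13, 0], [0, 3.13, 0], [0, 3.13, 0], [0, 3.13, 0], [0, 3.13, 0]], "gripper": [1, 1, 1, 1, 1, 1, 1, 1, 1, 1]}}

```text
clock: 16.75
position: [567.5, 318.4, 128.7]
ee_rot: [-0.586, -0.394, 0.396, 0.587]
contact_force: [-0.1, -0.2, -0.1]
gripper_width: 85.1
```

```bash
python3 - <<'E'
from go import *
go([567.6,319.8,20],-.385)
T=snap('top','u.png')
cv2.imwrite('pics/u1.png',cv2.resize(T['frame'][180:300,260:420,::-1],(800,600),interpolation=2))
E
```

```text
T [0.031, 2.174, 0.001] R [-0.022, -0.009, -0.015] | clock 16.75 pos [567.5 318.4 128.7] F [-0.1 -0.2 -0.1] w 85.1
```

View pics/u1.png

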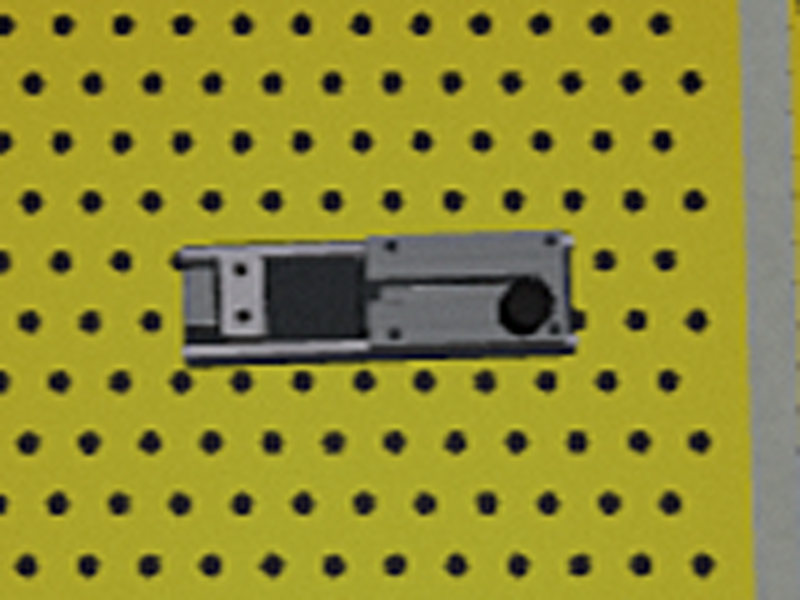

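Request:
{"fn": "jog_arm", "kwargs": {"translation": [[0.03, 0.8, 0], [0.03, 1.4, 0], [0.03, 1.9, 0], [0.03, 2.17, 0], [0.03, 2.17, 0], [0.03, 2.17, 0], [0.03, 2.17, 0], [0.03, 2.17, 0], [0.03, 2.17, 0], [0.03, 2.17, 0], [0.03, 2.17, 0]], "rot": [[0, 0, 0], [0, 0, 0], [0, 0, 0], [0, 0, 0], [0, 0, 0], [0, 0, 0], [0, 0, 0], [0, 0, 0], [0, 0, 0], [0, 0, 0], [0, 0, 0]], "gripper": [1, 1, 1, 1, 1, 0.3, 0.3, 0.3, 0.3, 0.3, 0.3]}}

```text
clock: 17.9
position: [568.7, 320.4, 22.1]
ee_rot: [-0.586, -0.395, 0.395, 0.587]
contact_force: [-1.1, 0.3, 5.9]
gripper_width: 39.1
```

```bash
python3 - <<'E'
from go import *
go(tw(1,56,110),TR[2])
E
```

```text
T [-6.07, -1.766, -2.768] R [-0.008, -3.135, 0.006] | clock 17.9 pos [568.7 320.4  22.1] F [-1.1  0.3  5.9] w 39.1
```

Request:
{"fn": "jog_arm", "kwargs": {"translation": [[0, -0.8, 0], [0, -1.7, 0], [-6.07, -2.1, -2.77], [-6.07, -2.1, -2.77], [-6.07, -2.1, -2.77], [-6.07, -2.1, -2.77], [-6.07, -2.1, -2.77], [-6.07, -1.9, -2.77], [-6.07, -1.77, -2.77], [-6.07, -1.77, -2.77], [-6.07, -1.77, -2.77], [-6.07, -1.77, -2.77]], "rot": [[0, 0, 0], [0, 0, 0], [0, -3.13, 0], [0, -3.13, 0], [0, -3.13, 0], [0, -3.13, 0], [0, -3.13, 0], [0, -3.13, 0], [0, -3.13, 0], [0, -3.13, 0], [0, -3.13, 0], [0, -3.13, 0]], "gripper": [0.3, 0.3, 0.3, 0.3, 0.3, 0.3, 0.3, 0.3, 0.3, 0.3, 0.3, 0.3]}}

```text
clock: 19.1
position: [582.9, -12.3, 110.2]
ee_rot: [0.486, 0.513, -0.513, -0.487]
contact_force: [-0.7, -0.4, -0.8]
gripper_width: 39.3
```

```bash
python3 - <<'E'
from go import *
snap('side'); go(tw(1,56,50),TR[2])
E
```

```text
T [-0.021, 1.206, 0.005] R [-0.004, 0.004, 0.009] | clock 19.15 pos [583.  -11.9 110.3] F [ 0.1 -0.7 -1.3] w 39.1
```

Request:
{"fn": "jog_arm", "kwargs": {"translation": [[-0.01, 0.5, 0], [-0.01, 0.9, 0], [-0.01, 1.15, 0], [-0.01, 1.2, 0], [-0.01, 1.23, 0], [-0.01, 1.26, 0], [-0.01, 1.28, 0], [-0.01, 1.3, 0], [-0.01, 1.32, 0], [-0.01, 1.34, 0]], "rot": [[0, 0, 0], [0, 0, 0], [0, 0, 0], [0, 0, 0], [0, 0, 0], [0, 0, 0], [0, 0, 0], [0, 0, 0], [0, 0, 0], [0, 0, 0]], "gripper": [0.3, 0.3, 0.3, 0.3, 0.3, 0.3, 0.3, 0.3, 0.3, 0.3]}}

```text
clock: 20.15
position: [583.1, -12.4, 43.4]
ee_rot: [0.486, 0.513, -0.513, -0.487]
contact_force: [0.3, 0.3, -0.7]
gripper_width: 39.6
```

```bash
python3 - <<'E'
from go import *
snap('side'); go(tw(1,56,29.5),TR[2])
E
```

```text
T [-0.011, 0.274, 0.004] R [-0.004, 0.004, 0.009] | clock 20.2 pos [583.  -12.4  43.2] F [-0.7  0.2 -2.1] w 39.7
```

Request:
{"fn": "jog_arm", "kwargs": {"translation": [[0, 0.02, 0], [0, 0.04, 0], [0, 0.06, 0], [0, 0.08, 0], [0, 0.1, 0], [0, 0.12, 0], [0, 0.12, 0]], "rot": [[0, 0, 0], [0, 0, 0], [0, 0, 0], [0, 0, 0], [0, 0, 0], [0, 0, 0], [0, 0, 0]], "gripper": [0.3, 0.3, 0.3, 0.3, 0.3, 0.3, 0.3]}}

```text
clock: 20.9
position: [582.8, -12.4, 37.0]
ee_rot: [0.486, 0.513, -0.513, -0.487]
contact_force: [0.6, 0.3, -0.1]
gripper_width: 39.2
```

```bash
python3 - <<'E'
from go import *
snap('side'); go(tw(1,56,29.5),TR[2])
E
```

```text
T [-0.011, 0.152, 0.003] R [-0.005, 0.004, 0.009] | clock 20.95 pos [582.9 -12.4  37.1] F [-0.   0.5 -0.7] w 39.1
```

Request:
{"fn": "jog_arm", "kwargs": {"translation": [[0, 0.03, 0], [0, 0.06, 0], [0, 0.09, 0], [0, 0.11, 0], [0, 0.125, 0], [0, 0.135, 0], [0, 0.145, 0], [0, 0.145, 0]], "rot": [[0, 0, 0], [0, 0, 0], [0, 0, 0], [0, 0, 0], [0, 0, 0], [0, 0, 0], [0, 0, 0], [0, 0, 0]], "gripper": [0.3, 0.3, 0.3, 0.3, 0.3, 0.3, 0.3, 0.3]}}

```text
clock: 21.75
position: [582.9, -12.4, 30.1]
ee_rot: [0.486, 0.513, -0.513, -0.487]
contact_force: [-1.4, -0.2, 0.5]
gripper_width: 39.4
```

```bash
python3 - <<'E'
from go import *
snap('side'); go(tw(1,56,29.),TR[2])
E
```

```text
T [-0.011, 0.021, 0.003] R [-0.005, 0.004, 0.009] | clock 21.8 pos [582.9 -12.4  30.1] F [-0.7 -0.8 -0.2] w 39.1
```

Request:
{"fn": "jog_arm", "kwargs": {"translation": [[0, 0.01, 0], [0, 0.015, 0], [0, 0.02, 0], [0, 0.02, 0]], "rot": [[0, 0, 0], [0, 0, 0], [0, 0, 0], [0, 0, 0]], "gripper": [0.3, 0.3, 0.3, 0.3]}}

```text
clock: 22.2
position: [582.9, -12.4, 30.1]
ee_rot: [0.486, 0.513, -0.513, -0.487]
contact_force: [-3.7, -0.0, 6.5]
gripper_width: 39.1
```

```bash
python3 - <<'E'
from go import *
snap('side'); go(tw(1,56,29.),TR[2])
E
```

```text
T [-0.011, 0.02, 0.003] R [-0.003, 0.006, 0.008] | clock 22.25 pos [582.9 -12.4  30. ] F [-2.3  0.8  6.1] w 39.4
```

Request:
{"fn": "jog_arm", "kwargs": {"translation": [[0, 0, 0], [0, 0, 0], [0, 0, 0], [0, 0, 0], [0, 0, 0], [0, -0.5, 0], [0, -1.2, 0], [0, -2, 0], [0, -2.6, 0]], "rot": [[0, 0, 0], [0, 0, 0], [0, 0, 0], [0, 0, 0], [0, 0, 0], [0, 0, 0], [0, 0, 0], [0, 0, 0], [0, 0, 0]], "gripper": [0.55, 0.7, 1, 1, 1, 1, 1, 1, 1]}}

```text
clock: 23.15
position: [583.6, -12.5, 162.5]
ee_rot: [0.487, 0.514, -0.512, -0.486]
contact_force: [0.4, 1.1, -0.8]
gripper_width: 85.2
```

```bash
python3 - <<'E'
from go import *
print(arm.read_state()['joints'])
go(np.array([571.9,-121.6,160]),TR[2]-np.pi/2+.02)
go(np.array([571.9,-121.6,160]),TR[2]-np.pi/2-.02)
E
```

```text
[ 2.55550069e-01  3.71720230e-01 -1.95453677e-01 -7.75328525e-04
 -1.00141391e+00 -2.01917424e-01]
T [-2.167, 0.047, 0.351] R [0.005, 11.115, 0.017] | clock 23.15 pos [583.6 -12.5 162.5] F [ 0.4  1.1 -0.8] w 85.2
T [-2.167, 0.047, 0.351] R [0.018, -11.098, -0.005] | clock 23.15 pos [583.6 -12.5 162.5] F [ 0.4  1.1 -0.8] w 85.2
```

Request:
{"fn": "jog_arm", "kwargs": {"translation": [[-0.2, 0.0, 0.03], [-0.4, 0.0, 0.05], [-0.6, 0.0, 0.1], [-0.8, 0.0, 0.13], [-1.0, 0.0, 0.16], [-1.2, 0.0, 0.2], [-1.4, 0.0, 0.23], [-1.6, 0.0, 0.26], [-1.8, 0.0, 0.3], [-2.0, 0.0, 0.33], [-2.17, 0.05, 0.35], [-2.17, 0.05, 0.35], [-2.17, 0.05, 0.35]], "rot": [[0, -1, 0], [0, -2, 0], [0, -3, 0], [0, -4, 0], [0, -5, 0], [0, -6, 0], [0, -7, 0], [0, -8, 0], [0, -9, 0], [0, -10, 0], [0, -11, 0], [0, -11.25, 0], [0, -11.25, 0]], "gripper": [0.42, 0.42, 0.42, 0.42, 0.42, 0.42, 0.42, 0.42, 0.42, 0.42, 0.42, 0.42, 0.42]}}

```text
clock: 24.45
position: [571.7, -122.0, 159.6]
ee_rot: [-0.018, 0.707, -0.706, 0.019]
contact_force: [0.4, 0.7, 0.7]
gripper_width: 36.0
```

```bash
python3 - <<'E'
from go import *
S=snap('side','v.png')
go(np.array([571.9,-121.6,59]),TR[2]+np.pi/2)
cv2.imwrite('pics/v1.png',cv2.resize(S['frame'][190:290,270:403,::-1],(800,600),interpolation=2))
E
```

```text
T [0.002, 2.014, -0.003] R [0.008, 0.001, -0.013] | clock 24.5 pos [ 571.8 -121.9  159.7] F [ 0.2 -0.3  0.1] w 36.2
```

View pics/v1.png

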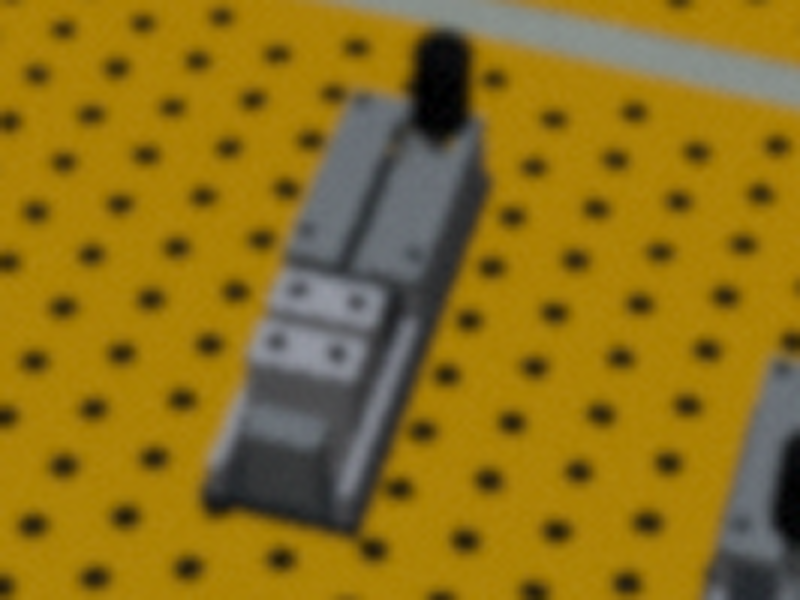

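Request:
{"fn": "jog_arm", "kwargs": {"translation": [[0, 0.7, 0], [0, 1.2, 0], [0, 1.5, 0], [0, 1.8, 0], [0, 2.01, 0], [0, 2.01, 0], [0, 2.01, 0.03], [0, 2.01, 0.06], [0, 2.01, 0.09], [0, 2.01, 0.12], [0, 2.01, 0.12]], "rot": [[0, 0, 0], [0, 0, 0], [0, 0, 0], [0, 0, 0], [0, 0, 0], [0, 0, 0], [0, 0, 0], [0, 0, 0], [0, 0, 0], [0, 0, 0], [0, 0, 0]], "gripper": [0.42, 0.42, 0.42, 0.42, 0.42, 0.42, 0.42, 0.42, 0.42, 0.42, 0.42]}}

```text
clock: 25.6
position: [572.8, -126.1, 60.0]
ee_rot: [-0.017, 0.708, -0.706, 0.02]
contact_force: [0.7, 8.7, 1.2]
gripper_width: 35.6
```

```bash
python3 - <<'E'
from go import *
snap('side');go(np.array([572.4,-127.7,59]),TR[2]+np.pi/2)
E
```

```text
T [0.011, 0.019, 0.034] R [0.023, -0.001, -0.027] | clock 25.65 pos [ 572.8 -126.    59.9] F [-0.   8.8 -0.3] w 35.9
```

Request:
{"fn": "jog_arm", "kwargs": {"translation": [[0, 0, 0.025], [-0.05, 0, 0.025], [-0.1, 0, 0.025], [-0.15, 0, 0.025], [-0.2, 0, 0.025], [-0.24, 0, 0.025], [-0.27, 0, 0.025], [-0.27, 0, 0.025]], "rot": [[0, 0, 0], [0, 0, 0], [0, 0, 0], [0, 0, 0], [0, 0, 0], [0, 0, 0], [0, 0, 0], [0, 0, 0]], "gripper": [0.42, 0.42, 0.42, 0.42, 0.42, 0.42, 0.42, 0.42]}}

```text
clock: 26.45
position: [586.4, -124.6, 60.0]
ee_rot: [-0.017, 0.709, -0.705, 0.02]
contact_force: [-0.3, 9.1, -1.4]
gripper_width: 35.7
```

```bash
python3 - <<'E'
from go import *
snap('side');go(np.array([586.4,-127.7,59]),TR[2]+np.pi/2)
E
```

```text
T [0.003, 0.02, 0.063] R [0.041, -0.002, -0.032] | clock 26.5 pos [ 586.4 -124.6   60. ] F [-0.7  8.8 -2.4] w 35.9
```

Request:
{"fn": "jog_arm", "kwargs": {"translation": [[0, 0, -0.04], [0, 0, -0.08], [0, 0, -0.12], [0, 0, -0.16], [0, 0, -0.2], [0, 0, -0.2]], "rot": [[0, 0, 0], [0, 0, 0], [0, 0, 0], [0, 0, 0], [0, 0, 0], [0, 0, 0]], "gripper": [0.42, 0.42, 0.42, 0.42, 0.42, 0.42]}}

```text
clock: 27.1
position: [586.0, -112.5, 60.0]
ee_rot: [-0.016, 0.71, -0.704, 0.02]
contact_force: [1.4, 8.0, -1.9]
gripper_width: 36.2
```

```bash
python3 - <<'E'
from go import *
snap('side');go(np.array([586.4,-127.7,59]),TR[2]+np.pi/2)
E
```

```text
T [0.007, 0.017, 0.303] R [0.058, -0.003, -0.038] | clock 27.15 pos [ 586.  -112.6   60. ] F [ 0.9  7.5 -3.7] w 36.0
```

Request:
{"fn": "jog_arm", "kwargs": {"translation": [[0, 0, -0.04], [0, 0, -0.08], [0, 0, -0.12], [0, 0, -0.16], [0, 0, -0.2], [0, 0, -0.23], [0, 0, -0.26], [0, 0, -0.29], [0, 0, -0.32], [0, 0, -0.35], [0, 0, -0.38], [0, 0, -0.41], [0, 0, -0.44], [0, 0, -0.47], [0, 0, -0.5], [0, 0, -0.5]], "rot": [[0, 0, 0], [0, 0, 0], [0, 0, 0], [0, 0, 0], [0, 0, 0], [0, 0, 0], [0, 0, 0], [0, 0, 0], [0, 0, 0], [0, 0, 0], [0, 0, 0], [0, 0, 0], [0, 0, 0], [0, 0, 0], [0, 0, 0], [0, 0, 0]], "gripper": [0.42, 0.42, 0.42, 0.42, 0.42, 0.42, 0.42, 0.42, 0.42, 0.42, 0.42, 0.42, 0.42, 0.42, 0.42, 0.42]}}

```text
clock: 28.75
position: [584.7, -87.6, 60.3]
ee_rot: [-0.016, 0.71, -0.704, 0.02]
contact_force: [0.9, 0.0, -0.4]
gripper_width: 36.2
```

```bash
python3 - <<'E'
from go import *
snap('side');go(tw(0,-26+6,59),TR[2]+np.pi/2)
snap('side');go(tw(0,14-34,59),TR[2]+np.pi/2)
E
```

```text
T [-0.019, 0.025, 0.027] R [0.057, -0.002, -0.039] | clock 28.8 pos [584.7 -87.6  60.3] F [ 0.2 -0.6  0.2] w 36.0
T [-0.019, 0.025, 0.026] R [0.057, -0.003, -0.039] | clock 28.85 pos [584.7 -87.6  60.2] F [-0.7  0.3  0.2] w 35.5
```

Request:
{"fn": "jog_arm", "kwargs": {"translation": [[0, -0.4, 0], [0, -1, 0], [0, -1.8, 0], [0, -2.4, 0], [4, -2.6, 0], [4, -2.6, 0], [4, -2.6, 0], [4, -2.6, 0], [4, -2.6, 0], [4, -2.6, 0]], "rot": [[0, 0, 0], [0, 0, 0], [0, 0, 0], [0, 0, 0], [0, 0, 0], [0, 0, 0], [0, 0, 0], [0, 0, 0], [0, 0, 0], [0, 0, 0]], "gripper": [0.42, 0.42, 0.42, 0.42, 0.42, 0.42, 0.42, 0.42, 0.42, 0.42]}}

```text
clock: 29.85
position: [383.9, -99.2, 190.0]
ee_rot: [-0.016, 0.71, -0.704, 0.021]
contact_force: [1.2, 0.2, 0.2]
gripper_width: 36.3
```

```bash
python3 - <<'E'
from go import *; from fit import box
S=snap('side');T=snap('top')
ks=[]
for im,r in((S,(270,205,130,98)),(T,(290,195,100,75))):
    x,y,a,b=r; ks.append(cv2.resize(im['frame'][y:y+b,x:x+a,::-1],(400,300),interpolation=2))
cv2.imwrite('pics/z.png',np.hstack(ks))
for im,n in((S,'side'),(T,'top')):
    for t in('knob','blank_a','sander','flange','file'):
        for d in spotter.look_for(n,t): print(n,t,round(d['score'],2),w(im,d['centre']).round(0))
E
```

```text
side knob 0.69 [386. 291.  92.]
side knob 0.49 [581. -82.  87.]
side knob 0.49 [396.  40.  86.]
side blank_a 0.84 [576.  24.  57.]
side blank_a 0.75 [516. 403.  49.]
side blank_a 0.69 [619. 387.  46.]
side blank_a 0.45 [581.  -8.  62.]
side sander 0.8 [ 437. -364.   44.]
side sander 0.6 [578.  26.  58.]
side sander 0.38 [585. -81.  76.]
side flange 0.62 [ 742. -305.   30.]
side file 0.9 [751. 156.  17.]
top knob 0.64 [590. -87. 100.]
top knob 0.58 [384. 283. 100.]
top knob 0.5 [400.  35. 101.]
top blank_a 0.75 [620. 372.  52.]
top blank_a 0.68 [580.  23.  64.]
top blank_a 0.59 [580.  -0.  65.]
top blank_a 0.55 [519. 393.  53.]
top sander 0.69 [ 429. -373.   69.]
top flange 0.98 [ 755. -306.   29.]
top file 0.71 [753. 150.  12.]
```

View pics/z.png

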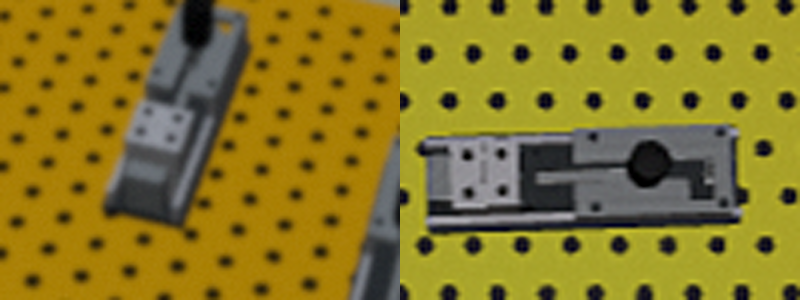

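```bash
python3 -c "
from bench import job_done
print(job_done())"
```

```text
the job is handed in; nothing more can be done
None
```

I loaded both aluminium blanks into the rightmost track, and the follower is now clamping them against the stop. I handed the job in at about 30 s on the robot clock. No verdict is reported, so the result is from my own checks.

**How it was done:** I moved the knob with the fingers loosely around it rather than gripping it, which kept the side forces on its gate near zero. I parked it in the notch, then set the blanks on the floor one behind the other. The largest force on the tool was about 6.5 N on the second touchdown. After unparking the knob, I eased the follower forward at 20 mm/s or less until the knob force fell to zero.

**Last checks:**
- **Blanks:** the last pictures show them upright, square, touching each other, and up against the stop.
- **Knob:** it sits in the straight part of the slot. It had moved 32–33 mm from closed, as measured in both views, where 34 is expected with both blanks home.
- **Other things:** the reported positions of the flange and file match the start within the detection error. The two cameras disagree on the sander. The top view shows no real change, while the side view reads about 14 mm off, and the arm never went near it.
- **Not measured:** the clamping force was not read directly. By the spring data it should be about 6 N.

The camera fits of the track differed by up to about 3 mm between the two views. I settled positions by force feedback while lowering the blanks and moving the knob.

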